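# Inhaler demonstration: puff, draw the breath, hold it

### The job

Show one correct breath on the inhaler demonstration set: with the syringe plunger still home, press the inhaler's metal canister all the way down and let it spring back up, then slowly draw the syringe's sprung T-handle out until the black piston seal stands in the middle of the marker window on the clear barrel. Finish while holding the handle there (the held breath): do not let it go back. Do not shift the marker, and leave the other things on the table where they are.

Things in the scene. Friction and masses are not known exactly. Their poses are not given: they have to be found in the camera images.
- stand: Inhaler demonstration set, fixed to the table: grey base board (x -235 to 195 mm, 110 wide, 14 thick) with inhaler, clear spacer and clear syringe in one line along x. Origin on the table top under that line; x points from inhaler to T-handle, the way the handle pulls out; z up. Centre line 78 mm above the table. Inhaler at x -200, spacer (56 thick) -171 to 0, syringe (72 thick) 0 to 186 mm.
- canister_top (a point): Centre of the flat top of the inhaler's bare metal aerosol canister, an upright cylinder 22 mm in diameter standing 22 mm out of its plastic sleeve (29 mm in diameter), at x = -200, y = 0, z = 142 mm of the stand. It is pressed straight down.
- canister (a joint): How far the canister is pressed down, in m: 0 up (at rest), 0.005 fully down on its stop. Its spring takes 3 N to start it and 7 N to hold it fully down; it comes back up by itself when let go.
- plunger (a joint): How far the syringe plunger is drawn out, in m: 0 home, 0.110 the end stop. A spring pulls it back home: about 3 N at home, growing by 0.6 N per 10 mm (6 N at 50 mm, 9 N at 95 mm). Let go, it goes home by itself.
- handle: Steel rod and black T-handle of the plunger. Origin: centre of the crossbar, 78 mm above the bare table; axes as the stand's. Crossbar: round, 16 mm thick, level, along y from -45 to 45 mm. Rod: 16 mm thick, from the crossbar along -x (first 11 mm is a hub 22 mm thick) into the rear cap, whose face is 55 mm from the crossbar's centre at home. Straddle the rod from above or pinch half the crossbar.
- seal (a point): Centre of the black rubber piston seal, a disc 8 mm wide seen inside the clear barrel; it moves with the handle, 211 mm behind the crossbar's centre (along -x), x = 30 mm of the stand when home. A white piston shows 8 mm on either side of it.
- marker_mid (a point): Middle of the marker window, on the barrel's centre line. The marker is two thin black hoops round the barrel (18 mm clear between them) joined by thin bars; it slides stiffly on the barrel (4 N) and is already set, 50 to 95 mm beyond the seal's home place along the stand's x. The seal is at the mark when seal and marker_mid coincide.
- glue: White squeeze bottle, 44 mm in diameter, 128 mm tall, loose, upright. Origin under its centre. Not part of the job.
- tape: Roll of medical tape, 60 mm in diameter, 25 mm high, loose, lying flat. Origin under its centre. Not part of the job.
- spare: Spare inhaler lying loose on its side, about 84 x 50 x 29 mm. Origin under its sleeve. Not part of the job.

How it is judged:
On the way, in this order (a step that is already met when the one before it is completed fails the run):
1. the canister is pressed down (at least 3.5 of its 5 mm) while the plunger is home (within 5 mm) (value of joint canister above 0.0035 m and value of joint plunger below 0.005 m), for 0.1 s.
2. the canister is let back up (within 1 mm) (value of joint canister below 0.001 m), for 0.1 s.
3. the seal is drawn to the middle of the marker window (within 6 mm) and held there for a second (x of seal in the frame of marker_mid between -0.006 and 0.006 m and contact force between the fingers and handle above 2 N), for 1 s.
At the end, for the whole second after the job is handed in: At the end the gripper's fingers still hold the handle against its spring (over 2 N on it), the piston seal standing still within 6 mm of the middle of the marker window, and the canister is up again (all of step 3 and value of joint plunger above 0.04 m and velocity of joint plunger between -0.01 and 0.01 m/s and value of joint canister below 0.001 m); the arm keeps its last pose, push and grip.
It fails at once if the plunger is drawn out fast (over 0.25 m/s) (velocity of joint plunger above 0.25 m/s).
It fails at once if the marker is shifted by more than 4 mm (distance of marker_mid from where it was at the start of the episode above 0.004 m).
It fails at once if the glue bottle, tape roll or spare inhaler is moved by more than 20 mm, or the bottle tipped (distance of any of glue, tape, spare from where it was at the start of the episode above 0.02 m or angle between glue's own z axis and vertical above 0.4 rad).
It also fails if it takes over 48 s, if anything falls off the work surface, if the arm or the gripper's body presses on something with over 40 N, if the wrist force passes 120 N, or if a joint passes its speed limit or range.

### The arm

A 6-joint arm with a two-finger parallel gripper is mounted at the origin on the work surface. World frame = base frame: x ahead of the robot, y to its left, z up, the work surface at z = 0. Lengths are in m, angles in rad, forces in N, time in s.
With the tool pointing down it reaches from about 0.275 to 0.875 m from the base axis. Payload 12.5 kg.
Tool frame: the origin (TCP) lies at the very end of the fingers, on their centre line; the grasp point (between the pads) lies 19 mm behind it; z points along the fingers, y is the line along which they close (so a half turn about z gives the same grasp; the last joint's range is limited). The gripper opens to 85 mm and grips with 20 to 120 N. Pads are 22 mm wide; open, the fingers measure 114 mm over their backs; the gripper's body (76 mm by 85 mm) begins 54 mm behind the grasp point. The pads swing forward as they close: fully open they stand 13 mm farther back than shut.
Start: joints at [-1.313, 0.351, 1.652, -0, 1.139, -0.085], TCP at [0.185, -0.518, 0.231] pointing down, gripper open.
Joint ranges: [-2.75, 2.75], [-0.79, 2.1], [0.01, 2.65], [-1.57, 4.71], [0.07, 3.14], [-2.87, 2.87]. Speed limits (rad/s): [2.22, 2.22, 2.79, 3.14, 3.14, 3.14].

### API

Orientations are given as a 3x3 rotation matrix whose columns are the frame's x, y, z axes.
In Python, from bench import manip gives the robot as it stands. Calls block until the motion is done:
- manip.move_ptp(position, orientation): joint-space move of the TCP to a pose.
- manip.move_l(position, attitude=None, max_speed=0.15): straight line of the TCP; attitude=None keeps the orientation; max_speed is the mean speed in m/s.
- manip.move_j(angles): joint-space move.
- manip.set_gripper(opening, effort=None): opening from 0.0 (shut) to 1.0 (fully open); effort is the grip in N (None keeps the last); returns when the fingers have stopped.
- manip.dwell(seconds).
- manip.inverse_kinematics(position, orientation): joint angles nearest the present ones, or None.
- manip.grab_frame(name): name is "side" or "top" or "wrist"; returns (picture, depth): 420x560x3 uint8, red, green, blue; 420x560 float32, m along the optical axis (not along the pixel's ray), 0 where there is no reading.
- manip.get_calibration(name): a dict with "camera_matrix" (3x3 intrinsics, pixels), "R" (3x3) and "t" (3): a world point X has camera coordinates R X + t. Camera axes: x right, y down, z forward; pixel columns grow to the right and rows downward; lengths in m; the calibration is good to about 2 mm. A picture is of the moment at which its call begins: read the wrist's pose just before it. get_calibration takes no time and is no camera call; for the wrist camera it gives the pose at the moment of the call.
A pose or a line that the arm cannot do raises manip.Unreachable and nothing moves.
- manip.sign_off(): hands the job in; it is judged then, once.
Trained networks look in the newest picture that a camera, given by its name, has taken for a name from the list of things; names that differ only in an ending like _2 or _b are one class to them, and where a whole thing is asked for, a point or a joint stands for the part that bears it (a point fixed in the world has none). Each returns a list of dicts, best first, with "confidence" (0 to 1); they miss things now and then, are a little off and sometimes report something else, mostly with a low value. They report only what shows in the picture. A call takes as long as a camera call.
- manip.look_for(camera, name): "at" ([x, y, z] in m, in world coordinates, good to about 4 mm: the middle of the surface that is visible of it).
Readings, each from a call of its own:
- manip.current_time(): time.
- manip.current_qpos(): joint angles.
- manip.current_joint_vel(): joint speeds.
- manip.current_joint_torque(): joint torques, N m.
- manip.current_ee_pos(): TCP position.
- manip.current_tcp_rot(): TCP orientation.
- manip.current_force(): force on the tool from outside, world axes, zero at the start.
- manip.current_ft_torque(): the same for the moment, N m.
- manip.current_grip_width(): opening from 0.0 (shut) to 1.0 (fully open).
- manip.current_grip_force(): force on a finger pad.
Only numpy, scipy, OpenCV 4.12 (cv2) and the standard library are available. Lean on these libraries where they do the work, as an engineer would, in place of code of your own. Each camera call takes 0.05 s, during which the arm holds its last target. There are 200 camera calls.

## Working session

There is one attempt and no reset: what is moved stays moved. The work goes in short steps, each a Python script; the robot and the scene stay as the last script left them, time stands still between calls to the robot, and variables do not carry over. Pictures are saved under pics/ and viewed, at most 10 in all, crops included, and the job is handed in when it is done.

```bash
mkdir -p pics; python3 - <<'E'
from bench import manip
import cv2,numpy as np
for c in ["top","side"]:
    p,d=manip.grab_frame(c); cv2.imwrite(f"pics/{c}0.png",p[:,:,::-1]); np.save(f"pics/{c}0.npy",d)
    K=manip.get_calibration(c); print(c,np.round(K["R"],3).tolist(),np.round(K["t"],3),K["camera_matrix"][0,0])
    for n in ["stand","canister_top","handle","seal","marker_mid","glue","tape","spare"]:
        print(n,[(np.round(r["at"],3).tolist(),round(r["confidence"],2)) for r in manip.look_for(c,n)][:3])
print(manip.current_time())
E
```

```text
top [[-0.015, -1.0, -0.001], [-0.996, 0.015, -0.088], [0.088, 0.0, -0.996]] [0.09  0.564 0.891] 394.08131109891144
stand [([0.481, 0.118, 0.092], 0.65)]
canister_top [([0.439, 0.304, 0.14], 0.68)]
handle [([0.511, -0.125, 0.085], 0.8)]
seal [([0.516, -0.121, 0.091], 0.61)]
marker_mid [([0.494, 0.001, 0.106], 0.39)]
glue [([0.594, 0.269, 0.074], 0.85)]
tape [([0.643, 0.018, 0.029], 0.96), ([0.44, 0.307, 0.144], 0.31)]
spare [([0.611, 0.173, 0.028], 0.88)]
side [[0.837, -0.547, -0.02], [-0.418, -0.615, -0.668], [0.353, 0.568, -0.744]] [-0.448  0.355  0.609] 424.39345007560775
stand [([0.463, 0.046, 0.08], 0.88), ([0.612, 0.16, 0.023], 0.51)]
canister_top [([0.443, 0.296, 0.136], 0.63)]
handle [([0.514, -0.13, 0.088], 0.57)]
seal [([0.514, -0.131, 0.088], 0.68), ([0.615, 0.158, 0.025], 0.42)]
marker_mid [([0.479, -0.003, 0.099], 0.74)]
glue [([0.589, 0.265, 0.06], 0.72)]
tape [([0.642, 0.013, 0.022], 0.89), ([0.443, 0.296, 0.136], 0.4)]
spare [([0.61, 0.159, 0.023], 0.66)]
0.9
```

View pics/top0.png

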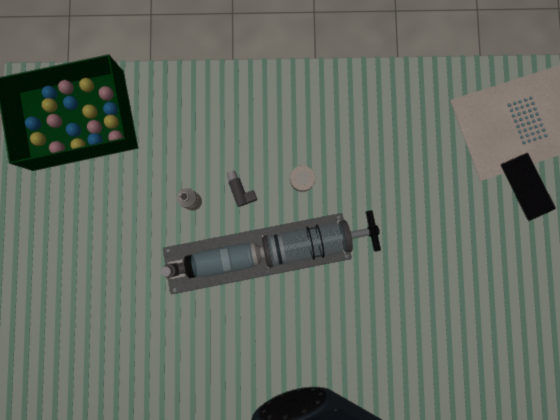

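View pics/side0.png

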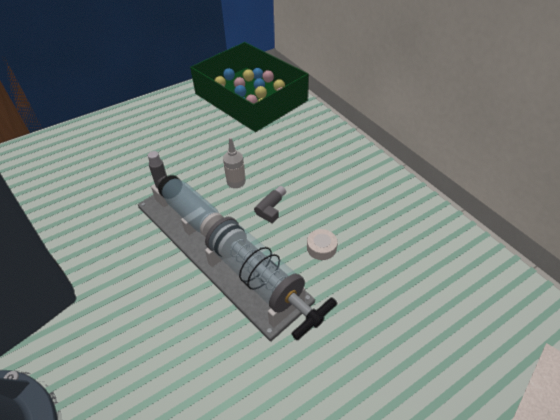

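Top view: canister top is at px (168,271), the T crossbar centre at (374,230) and the marker hoops at about (312,242) and (321,241). The side view agrees: the line runs from canister (155,157) to T (315,318), with the loose items behind it. Next I'll fit the stand and look at the marker with the wrist camera.

```bash
cat > h.py <<'E'
from bench import manip
import cv2,numpy as np
def ray(c,uv,z,K=None):
    K=K or manip.get_calibration(c); R,t=np.array(K["R"]),np.array(K["t"])
    o=-R.T@t; v=R.T@np.linalg.solve(np.array(K["camera_matrix"]),[uv[0],uv[1],1]); return o+v*(z-o[2])/v[2]
def Rz(yaw): # tool down, tool x at angle yaw
    c,s=np.cos(yaw),np.sin(yaw); return np.array([[c,s,0],[s,-c,0],[0,0,-1.]])
E
python3 - <<'E'
from h import *
a=ray("top",(168,271),.142); b=ray("top",(374,230),.086); print(a,b,np.hypot(*(b-a)[:2]))
th=np.arctan2(*(b-a)[[1,0]]); print(th)
K=manip.get_calibration("wrist");R,t=np.array(K["R"]),np.array(K["t"])
T=np.array(manip.current_tcp_rot()); print("tool",T.round(3).tolist()); print("cam in tool",T.T@(-R.T@t-manip.current_ee_pos()),(T.T@R.T).round(3).tolist())
q=manip.current_qpos()
for yaw in (th,th+np.pi):
    for p in ([.51,-.11,.06],[.49,.0,.3],[.44,.305,.15],[.52,-.18,.06]):
        print(round(yaw,2),manip.inverse_kinematics(p,Rz(yaw)))
E
```

```text
[0.44091033 0.29870463 0.142     ] [ 0.51897539 -0.12991598  0.086     ] 0.43567165152942017
-1.3906401352738655
tool [[0.942, 0.336, -0.0], [0.336, -0.942, 0.0], [0.0, -0.0, -1.0]]
cam in tool [ 7.74185635e-02  8.54190780e-05 -1.42237181e-01] [[0.0, -0.952, -0.306], [1.0, 0.0, 0.0], [-0.0, -0.306, 0.952]]
-1.39 [-3.01677361e-01  5.47079895e-01  1.85162231e+00 -4.44089210e-16
  7.42890446e-01  2.65975910e+00]
-1.39 [-9.50409754e-02  1.73071687e-01  1.71144886e+00 -4.44089210e-16
  1.25707211e+00  2.86639549e+00]
-1.39 [ 5.19170536e-01  4.24955421e-01  1.76661095e+00 -4.44089210e-16
  9.50026280e-01 -2.80257831e+00]
-1.39 [-4.17848759e-01  5.85691499e-01  1.77597396e+00 -4.44089210e-16
  7.79927192e-01  2.54358770e+00]
1.75 [-3.01677361e-01  5.47079895e-01  1.85162231e+00 -4.44089210e-16
  7.42890446e-01 -4.81833553e-01]
1.75 [-9.50409754e-02  1.73071687e-01  1.71144886e+00 -4.44089210e-16
  1.25707211e+00 -2.75197167e-01]
1.75 [ 5.19170536e-01  4.24955421e-01  1.76661095e+00 -4.44089210e-16
  9.50026280e-01  3.39014345e-01]
1.75 [-4.17848759e-01  5.85691499e-01  1.77597396e+00 -4.44089210e-16
  7.79927192e-01 -5.98004951e-01]
```

```bash
python3 - <<'E'
from h import *
th=-1.3906; d=np.array([np.cos(th),np.sin(th),0]); O=np.array([.4409,.2987,0])+.2*d
p=O+.175*d; p[2]=.32
manip.move_ptp(p,Rz(th+np.pi)); manip.set_gripper(0.0)
K=manip.get_calibration("wrist"); im,dep=manip.grab_frame("wrist"); cv2.imwrite("pics/w1.png",im[:,:,::-1]); np.save("pics/w1.npy",dep)
import pickle; pickle.dump(K,open("w1.pkl","wb"))
for n in ["handle","marker_mid","seal"]: print(n,[(np.round(r["at"],3).tolist(),round(r["confidence"],2)) for r in manip.look_for("wrist",n)][:3])
print(manip.current_time(),K["camera_matrix"])
E
```

```text
handle [([0.512, -0.12, 0.084], 0.84)]
marker_mid [([0.497, -0.007, 0.11], 0.85)]
seal [([0.516, -0.125, 0.081], 0.83)]
3.8833 [[353.50514454   0.         279.33897971]
 [  0.         353.50514454 209.36175684]
 [  0.           0.           1.        ]]
```

View pics/w1.png

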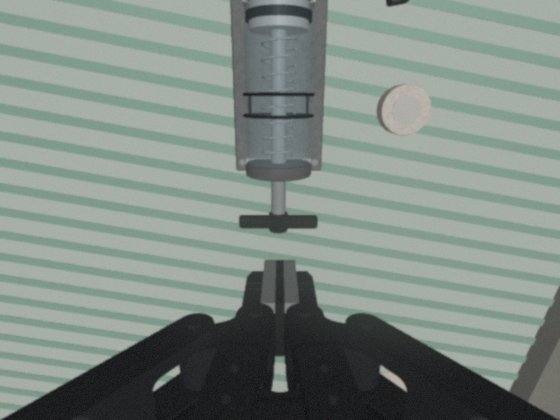

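The wrist view shows the crossbar at row ~221 (col 278), the rod above it, the rear cap at rows 160–180 and the marker hoops at rows ~95 and ~115. The hoops are seen almost straight down, so there's no parallax. Next I'll measure them sub-pixel.

```bash
python3 - <<'E'
from h import *
import pickle
K=pickle.load(open("w1.pkl","rb")); im=cv2.imread("pics/w1.png",0)
print("hoop prof",im[88:122,258:272].mean(1).round().astype(int).tolist(), im[88:122,286:302].mean(1).round().astype(int).tolist())
print("bar",im[210:234,245:265].mean(1).round().astype(int).tolist(),im[210:234,295:312].mean(1).round().astype(int).tolist())
print("barcols",im[221,232:325].tolist()); print("rodcols",im[200,265:295].tolist())
print("hoopcols",im[95,238:250],im[95,306:320]); print("top",im[0:30,270:290].mean(1).round().astype(int).tolist())
c=cv2.resize(cv2.imread("pics/w1.png")[0:240,210:350],None,fx=2.5*1,fy=2.5,interpolation=cv2.INTER_CUBIC); cv2.imwrite("pics/w1c.png",c)
E
```

```text
hoop prof [115, 116, 117, 108, 73, 42, 36, 60, 92, 111, 114, 114, 114, 114, 114, 113, 113, 113, 116, 116, 112, 111, 112, 109, 99, 79, 68, 57, 44, 46, 72, 104, 113, 115] [121, 120, 116, 109, 88, 54, 41, 61, 92, 111, 116, 117, 116, 116, 117, 118, 121, 120, 117, 116, 116, 117, 117, 115, 104, 85, 70, 57, 47, 49, 73, 106, 119, 119]
bar [156, 163, 167, 166, 148, 94, 60, 59, 60, 60, 62, 61, 60, 60, 58, 57, 60, 73, 106, 136, 143, 143, 145, 149] [153, 146, 144, 141, 127, 84, 61, 59, 60, 62, 61, 62, 62, 62, 60, 60, 61, 72, 113, 156, 168, 169, 168, 163]
barcols [165, 164, 170, 169, 170, 167, 147, 94, 59, 61, 63, 64, 62, 59, 62, 62, 61, 61, 59, 60, 61, 58, 61, 62, 61, 64, 61, 61, 60, 59, 62, 64, 60, 64, 62, 64, 60, 61, 61, 59, 62, 59, 57, 57, 59, 59, 56, 58, 57, 57, 59, 59, 58, 60, 59, 60, 60, 60, 59, 61, 60, 62, 64, 60, 61, 57, 63, 62, 63, 63, 60, 61, 63, 62, 61, 62, 63, 60, 65, 62, 63, 62, 62, 64, 70, 103, 145, 152, 153, 152, 151, 149, 150]
rodcols [171, 168, 169, 168, 167, 156, 129, 112, 117, 124, 129, 132, 134, 136, 135, 136, 132, 128, 122, 121, 135, 160, 168, 168, 168, 168, 169, 168, 169, 168]
hoopcols [106 103 106 101  91  72  55  56  51  51  45  42] [ 46  44  44  49  51  51  52  64  84  99 106 103 107 106]
top [167, 168, 167, 156, 125, 86, 70, 69, 70, 70, 70, 70, 70, 72, 89, 128, 159, 167, 167, 168, 167, 167, 167, 166, 156, 133, 112, 108, 110, 118]
```

View pics/w1c.png

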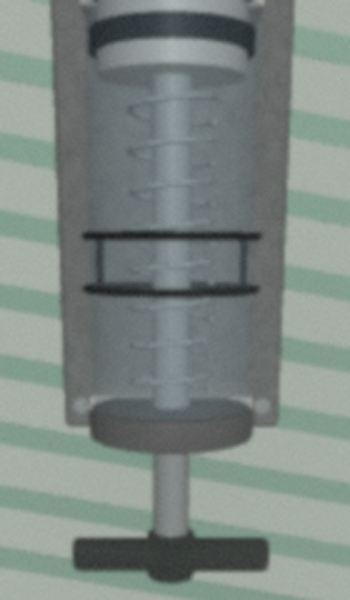

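```bash
python3 - <<'E'
from h import *
import pickle
K=pickle.load(open("w1.pkl","rb"))
th=-1.3906; d=np.array([np.cos(th),np.sin(th),0]); n=np.array([-d[1],d[0],0])
H=ray(0,(278,221.0),.080,K); rod=ray(0,(278.3,200),.080,K)
print("handle",H,"canister est",H-d*.441, "width bar", [ray(0,(c,221),.08,K)@n for c in (239,317.2)])
f=lambda r,z,c=278: (ray(0,(c,r),z,K)-H)@d+.241
print("hoops", f(93.8,.11),f(116.7,.11),f(93.8,.078),f(115,.078),"seal",f(5,.108),f(14.5,.108),"cap",f(180,.078))
print("hoop dia",np.ptp([ray(0,(c,95),.078,K)@n for c in (242.6,314.5)]))
# axis direction from rod/seal cols
s=ray(0,(279,9),.1,K); print("axis th", np.arctan2(*(H-s)[[1,0]]))
E
```

```text
handle [ 0.51614385 -0.12833571  0.08      ] canister est [0.43710663 0.30552385 0.08      ] width bar [np.float64(0.44002727844966183), np.float64(0.529764201656324)]
hoops 0.10243186791434955 0.12344168721421947 0.1022456974245852 0.12343277072098176 seal 0.02748718063204969 0.035013880465748215 cap 0.19333789866802717
hoop dia 0.07435505417099214
axis th -1.3962095258232798
```

Marker middle is at stand x ≈ 0.113, so the draw is about 82 mm. Next I'll check the canister from close by.

```bash
python3 - <<'E'
from h import *
th=-1.3935
p=np.array([.4394,.304,.24]); manip.move_ptp(p,Rz(th+np.pi))
K=manip.get_calibration("wrist"); im,dep=manip.grab_frame("wrist"); cv2.imwrite("pics/w2.png",im[:,:,::-1])
print([(np.round(r["at"],3).tolist(),round(r["confidence"],2)) for r in manip.look_for("wrist","canister_top")][:3])
R,t,C=map(np.array,(K["R"],K["t"],K["camera_matrix"]))
v,u=np.nonzero(dep>0); z=dep[v,u]; X=(np.linalg.solve(C,np.c_[u,v,np.ones(len(u))].T)*z-t[:,None]); X=(R.T@X).T
m=(abs(X[:,2]-.142)<.006)&(np.hypot(X[:,0]-p[0],X[:,1]-p[1])<.03)
print(m.sum(),X[m].mean(0),X[m].min(0),X[m].max(0),u[m].mean(),v[m].mean())
print(manip.current_time(),manip.current_force())
E
```

```text
[([0.438, 0.305, 0.144], 0.93)]
703 [0.43845995 0.30578274 0.14134109] [0.42787514 0.29452541 0.13616287] [0.44940095 0.31560676 0.14330459] 278.9914651493599 206.6031294452347
5.4333 [-0.70892352 -0.38431033 -0.40067002]
```

View pics/w2.png

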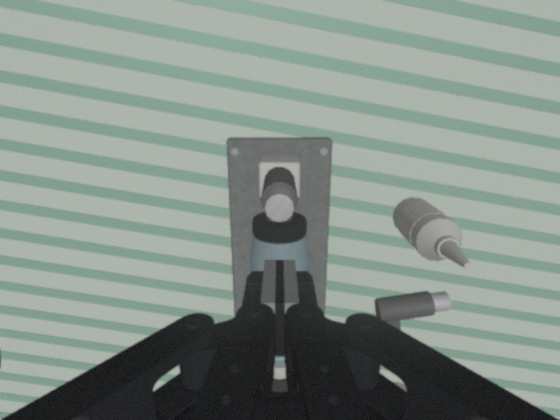

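The picture shows the canister top at px (279,207), with clear space around it. Depth puts it at (0.4385, 0.3055). Distance to the handle is 0.4407 m against a nominal 0.441, so I'll press.

```bash
python3 - <<'E'
from h import *
p=np.array([.4385,.3055,.147]); manip.move_l(p); f0=np.array(manip.current_force())
for z in np.arange(.141,.128,-.001):
    p[2]=z; manip.move_l(p,max_speed=.05); f=manip.current_force()[2]-f0[2]
    print(round(z,4),round(manip.current_ee_pos()[2],4),round(f,1))
    if f>11: break
manip.dwell(.3); p[2]=.20; manip.move_l(p); manip.dwell(.2); print(manip.current_time())
E
```

```text
0.141 0.1416 2.1
0.14 0.1405 4.5
0.139 0.1392 5.3
0.138 0.1383 5.5
0.137 0.1373 5.7
0.136 0.137 14.2
8.7917
```

```bash
python3 - <<'E'
from h import *
th=-1.3938; d=np.array([np.cos(th),np.sin(th),0])
G=np.array([.5161,-.1283,0])-.0235*d; G[2]=.16
manip.move_ptp(G,Rz(th+np.pi)); manip.set_gripper(1.0)
f0=np.array(manip.current_force()); G[2]=.058; manip.move_l(G); print("down",manip.current_force()-f0)
manip.set_gripper(0.0,60); print("grip",manip.current_grip_width(),manip.current_grip_force(),manip.current_force()-f0)
for s in (.02,.081): 
    manip.move_l(G+s*d,max_speed=.05); print(s,(manip.current_force()-f0)@d,manip.current_grip_force())
print((np.array(manip.current_ee_pos())-G)@d,manip.current_time())
for c in ("wrist","top","side"):
    im,_=manip.grab_frame(c); cv2.imwrite(f"pics/{c}3.png",im[:,:,::-1])
t=cv2.imread("pics/top3.png")[190:290,230:430]; s=cv2.imread("pics/side3.png")[180:380,180:380]
cv2.imwrite("pics/c3.png",np.hstack([cv2.resize(t,(800,400),interpolation=2)[:,100:500],cv2.resize(s,(400,400),interpolation=2)]))
E
```

```text
down [0.9612262  0.66336334 0.37351515]
grip 0.16226139779706106 58.39830815792084 [4.86469288 3.75587226 2.52763799]
0.02 -4.784331010676292 58.42913746833801
0.081 -7.157694190004431 58.597365617752075
0.08034463651291282 14.525
```

View pics/c3.png

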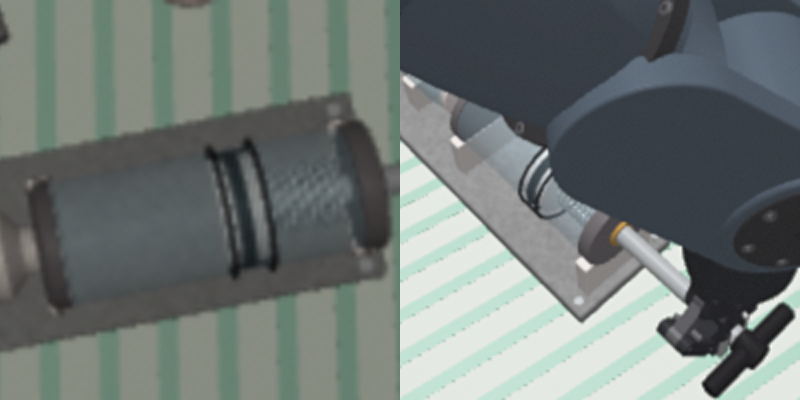

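View pics/wrist3.png

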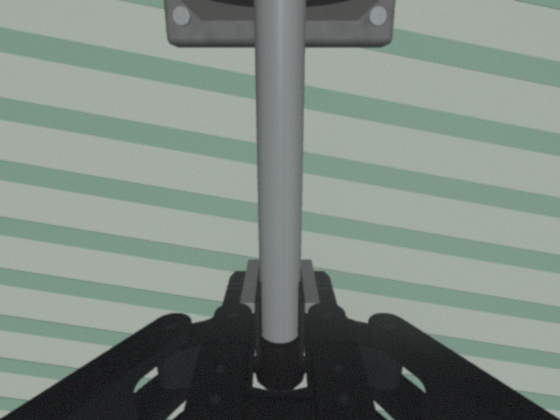

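The top crop shows the dark seal band between the hoops (hoops at crop x ~225 and 262, seal ~237), so it sits slightly short of the middle. I'll measure profiles along the axis.

```bash
python3 - <<'E'
from h import *
th=-1.3938; d=np.array([np.cos(th),np.sin(th),0]); n=np.array([-d[1],d[0],0]); O=np.array([.5161,-.1283,0])-.241*d
K=manip.get_calibration("top"); R,t,C=map(np.array,(K["R"],K["t"],K["camera_matrix"]))
manip.dwell(.1); im=np.mean([cv2.cvtColor(manip.grab_frame("top")[0],cv2.COLOR_RGB2GRAY).astype(float) for _ in range(6)],0).astype(np.float32)
xs=np.arange(.095,.132,.001)
def pr(lat,z):
    P=np.array([O+x*d+lat*n+[0,0,z] for x in xs]); q=(R@P.T+t[:,None]); q=C@q; q=q[:2]/q[2]
    return cv2.remap(im,q[0][None].astype(np.float32),q[1][None].astype(np.float32),cv2.INTER_CUBIC)[0]
a=np.mean([pr(l,.078+np.sqrt(.033**2-l*l)) for l in np.linspace(-.016,.016,17)],0)
for x,v in zip(xs,a): print(round(x*1e3),int(v),end="; ")
print(manip.current_time(),manip.current_force())
E
```

```text
95 92; 96 92; 97 94; 98 99; 99 105; 100 102; 101 83; 102 59; 103 50; 104 65; 105 90; 106 100; 107 88; 108 67; 109 52; 110 43; 111 40; 112 40; 113 44; 114 55; 115 77; 116 102; 117 118; 118 123; 119 125; 120 124; 121 113; 122 89; 123 62; 124 46; 125 50; 126 68; 127 86; 128 94; 129 95; 130 96; 131 97; 132 96; 15.075 [4.87329156 8.51799123 3.49041505]
```

The seal is at 111.4 to 111.8 and the window middle at 113.6, so I'll draw 2 mm further, hold and hand in.

```bash
python3 - <<'E'
from h import *
th=-1.3938; d=np.array([np.cos(th),np.sin(th),0]); n=np.array([-d[1],d[0],0]); O=np.array([.5161,-.1283,0])-.241*d
G=np.array([.5161,-.1283,.058])-.0235*d
manip.move_l(G+.083*d,max_speed=.02); manip.dwell(1.5)
K=manip.get_calibration("top"); R,t,C=map(np.array,(K["R"],K["t"],K["camera_matrix"]))
im=np.mean([cv2.cvtColor(manip.grab_frame("top")[0],cv2.COLOR_RGB2GRAY).astype(float) for _ in range(6)],0).astype(np.float32)
xs=np.arange(.099,.129,.001)
def pr(lat,z):
    q=C@(R@np.array([O+x*d+lat*n+[0,0,z] for x in xs]).T+t[:,None]); q=q[:2]/q[2]
    return cv2.remap(im,q[0][None].astype(np.float32),q[1][None].astype(np.float32),cv2.INTER_CUBIC)[0]
a=np.mean([pr(l,.078+np.sqrt(.033**2-l*l)) for l in np.linspace(-.016,.016,17)],0)
print([(round(x*1e3),int(v)) for x,v in zip(xs,a)])
print((np.array(manip.current_ee_pos())-G)@d,manip.current_grip_force(),manip.current_time())
E
```

```text
[(99, 90), (100, 83), (101, 66), (102, 49), (103, 46), (104, 64), (105, 93), (106, 115), (107, 121), (108, 111), (109, 90), (110, 67), (111, 51), (112, 43), (113, 40), (114, 40), (115, 44), (116, 55), (117, 78), (118, 103), (119, 119), (120, 123), (121, 113), (122, 89), (123, 61), (124, 45), (125, 48), (126, 67), (127, 87), (128, 95)]
0.08227442519909785 58.540247082710266 17.125
```

The seal is at 113.5 and the hoops at 102.7 and 124.3 (middle 113.5), so it is centred and held.

```bash
python3 -c "
from bench import manip
print(manip.sign_off())"
```

```text
the job is handed in; nothing more can be done
None
```

I pressed the canister to its stop and released it, then drew the seal to the middle of the marker window (within about 1 mm by the top camera), and handed the job in at about 17 s with the handle still held; no verdict came back.

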